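Dispense one lens blank and slide it in with its partner

ROBOT

A 6-joint arm with a two-finger parallel gripper is mounted at the origin on the work surface. World frame = base frame: x ahead of the robot, y to its left, z up, the work surface at z = 0. Lengths are in m, angles in rad, forces in N, time in s.
With the tool pointing down it reaches from about 0.3 to 0.775 m from the base axis. Payload 14.6 kg.
Tool frame: the origin (TCP) lies on the centre line of the jaws, within the pads' length; the fingertips stand 19 mm ahead of it and the grasp point (between the pads) is the TCP; y points along the fingers, x is the direction in which the jaws open and shut, and the axes are right-handed (so a half turn about y gives the same grasp; the last joint's range is limited). The gripper opens to 94 mm and grips with 3 to 60 N. Pads are 16 mm wide; open, the fingers measure 119 mm over their backs; the gripper's body (75 mm by 177 mm) begins 78 mm behind the grasp point.
Start: joints at [-1.304, 0.3, 1.521, -0, 1.321, -0.067], TCP at [0.18, -0.52, 0.224] pointing down, gripper open.
Joint ranges: [-3.03, 3.03], [-0.79, 2.21], [0.23, 2.52], [-1.04, 4.18], [0, 3.07], [-2.55, 2.55]. Speed limits (rad/s): [2.22, 2.22, 2.57, 3.14, 3.14, 3.14].

INTERFACE

Orientations are given as [roll, pitch, yaw] about the fixed x, y, z axes, in that order (R = Rz(yaw) Ry(pitch) Rx(roll)).
In Python, from station import ctrl, optics gives the robot as it stands.
- The arm moves only by the tool jog_arm, never from a script. Its argument "targets" is a list of rows, each a list of 3 entries, a list of its own where there are three numbers: the finger opening in cm, from 0 to 9.4, then the shift along the tool's x, y, z in cm, then the turn about the tool's y in rad. A call has 1 to 10 rows; each row is the pose to reach, as a shift and turn from the pose commanded when the call began, along the tool's axes at that moment; what a row does not reach only later rows make up. A row lasts 1/10 s, in which the tool goes at most 50 mm and 8.59 degrees, less where a joint would pass 70% of its speed; a pose out of reach is approached as far as the arm can. A call with a gripper value outside its range is refused whole. The fingers move at their own pace and stop on an object; "grip_force" is the grip in N (left out, the last holds). Time passes only in rows, so rows that repeat a pose let the fingers close. It gives the time, the measured TCP pose, the force and the opening at its end, in the units of the state.
- ctrl.get_obs(): the state, without advancing time (a new reading comes with each control period).
- optics.camera(name): name is "side" or "top"; returns a dict with "img" (480x640x3 uint8, red, green, blue), "range_z" (480x640 float32, m along the optical axis (not along the pixel's ray), 0 where there is no reading), "camera_matrix" (3x3 intrinsics, pixels), "world_to_cam" (4x4, takes a point from world to camera coordinates). Camera axes: x right, y up, looking along -z (the intrinsics and any distortion apply to the point x, -y, -z); pixel columns grow to the right and rows downward; lengths in m; the calibration is good to about 2 mm. A picture is of the moment at which its call begins.
- ctrl.hand_in(): hands the job in, once; it reports no verdict.
The state is a dict: "time_s": time; "qpos": joint angles; "joint_vel": joint speeds; "tau": joint torques, N m; "ee_pos": TCP position; "eef_rot": TCP orientation; "force": force on the tool from outside, world axes, zero at the start; "moment": the same for the moment, N m; "grip_width": finger opening in m.
Only numpy, scipy, OpenCV 4.12 (cv2) and the standard library are available. Lean on these libraries where they do the work, as an engineer would, in place of code of your own. Each camera call takes 0.05 s, during which the arm holds its last target. There are 200 camera calls.

TASK

Press the plunger of the lens-blank dispenser all the way down once and let it spring back, so that just one blank comes out onto the bench. Then push that blank along the bench with the fingertips, never picking it up, until all of it is inside the three-sided tray that already holds a lens blank (the other tray holds a tin). Leave the tin, the bottle and the spectacles where they are; nudging the partner blank within its tray is fine.

Things in the scene. Friction and masses are not known exactly. Their poses are not given: they have to be found in the camera images.
- dispenser: Dispenser bolted to the bench. Origin: bench level, on the axis of its upright square aluminium magazine (61 x 61 mm, 58 mm high, open top, slotted front showing a stack of four blanks). Front face with a 14 mm high gate at its own x = -30 mm; blanks leave along its -x, roughly towards the robot. Green linkage housing behind: 61 mm wide, 48 mm high, x = 30 to 108 mm
- exit (a point): Point on the bench 70 mm in front of the magazine axis (dispenser's own x = -70 mm, y = 0): about where the blank's centre lies after one full press (a fast press may send it a centimetre or two further). A hidden flat pusher slides the lowest blank over the bench, out through the gate to here, and draws back as the plunger rises
- plunger (a joint): Plunger travel in m: 0 = up (sprung), 0.032 = fully down. It moves straight down and needs about 3 N to start and 7 to 10 N at the bottom, springs back up when released. The blank is fully out of the gate only near the bottom of the stroke
- plunger_top (a point): Centre of the top face of the plunger's round black cap (32 mm diameter, 8 mm thick, on a 12 mm steel stem), 68 mm behind the magazine axis on the housing; 90 mm above the bench when up, 58 mm when down
- blank: The lowest blank in the magazine, the one that will come out: a plain grey resin disc, 50 mm diameter, 10 mm thick, 20 to 40 g, lying flat on the bench. Origin: centre of its underside
- blank_next: The second blank in the magazine, same size, 10 mm higher at the start (two more lie on it); it drops to the bottom once the pusher is back and must stay in the magazine. Origin: centre of its underside
- tray_left: Fixed wooden three-sided job tray on the robot's left (+y), mouth towards the middle of the bench (about -y). Origin: bench level, centre of its inner area, 130 mm deep along its own x and 110 mm wide along its own y. Mouth (no wall, no step) at x = -65 mm, back wall at x = +65 mm. Walls 6 mm thick, 15 mm high; the thin cork floor is flush with the bench
- tray_right: The same tray on the robot's right (-y), mouth towards the middle of the bench (about +y). Same frame: mouth at its own x = -65 mm, back wall at +65 mm
- mate: The partner blank, the same disc 50 x 10 mm, lying flat near the back of one of the two trays (either one); its centre is about 36 mm behind that tray's origin, up to 20 mm to either side. Origin: centre of its underside
- tin: Closed rectangular steel tin, about 36 x 55 x 22 mm high, standing near the back of the other tray. Not to be moved. Origin: centre of its underside
- bottle: Small white bottle, 40 mm diameter, 90 mm high, standing at the back of the bench on the left. Not to be moved. Origin: centre of its underside
- spectacles: Folded black spectacles, about 125 x 25 mm, 45 mm high, at the back of the bench on the right. Not to be moved. Origin: on the bench in the middle of the front frame's lower edge; its own y runs along the frame
Not all that is in view belongs to the job. Of the things shaped like the dispenser, the aluminium one is meant. What is shaped like the mate but purple is not meant.

How it is judged:
On the way, in this order (a step that is already met when the one before it is completed fails the run):
1. the plunger is pressed down and the lowest blank is out of the gate (value of joint plunger above 0.027 m and x of blank in the frame of dispenser below -0.056 m).
2. the plunger has sprung back up (value of joint plunger below 0.004 m and x of blank in the frame of dispenser below -0.052 m), for 0.1 s.
At the end, for the whole second after the job is handed in: The dispensed blank lies flat and at rest, wholly inside the mouth (its centre at least 25 mm past the mouth line) of the tray that also holds the partner blank, both flat on the bench; the plunger is up again (within 4 mm) and the next blank is still in the magazine (within 15 mm of its axis) (((x of blank in the frame of tray_left between -0.04 and 0.045 m and y of blank in the frame of tray_left between -0.035 and 0.035 m and x of mate in the frame of tray_left between -0.04 and 0.045 m and y of mate in the frame of tray_left between -0.035 and 0.035 m) or (x of blank in the frame of tray_right between -0.04 and 0.045 m and y of blank in the frame of tray_right between -0.035 and 0.035 m and x of mate in the frame of tray_right between -0.04 and 0.045 m and y of mate in the frame of tray_right between -0.035 and 0.035 m)) and height (world z) of each of blank, mate below 0.004 m and angle between blank's own z axis and vertical below 0.1 rad and linear speed of blank below 0.01 m/s and value of joint plunger below 0.004 m and horizontal distance between blank_next and dispenser below 0.015 m); the robot touches nothing.
It fails at once if a second blank is dispensed (horizontal distance between blank_next and dispenser above 0.02 m).
It fails at once if the dispensed blank or its partner is lifted (more than 12 mm off the bench) (height (world z) of any of blank, mate above 0.012 m).
It fails at once if the tin is moved by more than 15 mm (distance of tin from where it was at the start of the episode above 0.015 m).
It fails at once if the bottle is moved by more than 15 mm (distance of bottle from where it was at the start of the episode above 0.015 m).
It fails at once if the spectacles are moved by more than 15 mm (distance of spectacles from where it was at the start of the episode above 0.015 m).
It also fails if it takes over 58 s, if anything falls off the work surface, if the arm or the gripper's body presses on something with over 40 N, if the wrist force passes 120 N, or if a joint passes its speed limit or range.

## Working session

There is one attempt and no reset: what is moved stays moved. The work goes in short steps, Python scripts to look and compute and a tool call to move; the robot and the scene stay as the last step left them, time stands still between calls to the robot, and variables do not carry over. Pictures are saved under pics/ and viewed, about 8 in all and at most 12, crops included, and the job is handed in when it is done.

Besides the shell and the picture viewer there is one more tool, called after ">>>" as name(argument=value, ...), one argument or row to a line, values as JSON. jog_arm: Moves the arm, as the interface text tells. Its arguments: {"type":"object","properties":{"targets":{"type":"array","items":{"type":"array"}},"grip_force":{"type":"number"}},"required":["targets"]}

```bash
mkdir -p pics; ls; cat > h.py <<'E'
import numpy as np, cv2
from station import ctrl, optics
def cam(n):
    c=optics.camera(n); return c
def world(c,u,v,z=None):
    """pixel -> world point: by depth, or onto plane z"""
    K=c["camera_matrix"]; T=np.linalg.inv(c["world_to_cam"])
    d=np.array([(u-K[0,2])/K[0,0],-(v-K[1,2])/K[1,1],-1.0])
    D=T[:3,:3]@d; o=T[:3,3]
    s=c["range_z"][int(round(v)),int(round(u))] if z is None else (z-o[2])/D[2]
    return o+s*D
def pix(c,p):
    K=c["camera_matrix"]; q=(c["world_to_cam"]@np.append(p,1))[:3]
    return np.array([K[0,0]*q[0]/-q[2]+K[0,2],K[1,1]*-q[1]/-q[2]+K[1,2]])
def save(n,img): cv2.imwrite("pics/"+n,img[...,::-1])
E
python3 - <<'E'
from h import *
for n in("top","side"):
    c=cam(n); save(n+"0.png",c["img"]); print(n,c["camera_matrix"].tolist(),np.linalg.inv(c["world_to_cam"]).round(3).tolist(), c.keys())
print(ctrl.get_obs())
E
```

```text
pics
top [[485.20926242326107, 0.0, 332.46672170010186], [0.0, 485.20926242326107, 239.8525196088983], [0.0, 0.0, 1.0]] [[-0.018, 0.997, -0.072, 0.481], [-1.0, -0.019, -0.003, -0.037], [-0.004, 0.072, 0.997, 1.118], [0.0, 0.0, 0.0, 1.0]] dict_keys(['img', 'range_z', 'camera_matrix', 'world_to_cam'])
side [[531.9361586497298, 0.0, 317.5987984791318], [0.0, 531.9361586497298, 243.7612266590672], [0.0, 0.0, 1.0]] [[-0.756, 0.38, -0.533, 0.011], [-0.654, -0.446, 0.61, 0.608], [-0.006, 0.81, 0.586, 0.706], [0.0, 0.0, 0.0, 1.0]] dict_keys(['img', 'range_z', 'camera_matrix', 'world_to_cam'])
{'time_s': 0.1, 'qpos': array([-1.30363272e+00,  3.00412324e-01,  1.52153204e+00,  1.37939086e-05,
        1.32071058e+00, -6.66152979e-02]), 'joint_vel': array([ 0.00120971, -0.00085711, -0.00148812, -0.00010873, -0.0006116 ,
        0.00040077]), 'tau': array([ 5.42009384e-04, -5.32642579e+01, -3.53284049e+01,  7.09275459e-02,
        2.35399744e-02, -8.97671339e-05]), 'ee_pos': array([ 0.18012181, -0.51943208,  0.22393931]), 'eef_rot': array([-1.57071228e+00,  1.05903991e-03, -1.23702080e+00]), 'force': array([ 0.46795566, -0.96780293, -0.30912285]), 'moment': array([ 0.0095909 , -0.00663176, -0.0507072 ]), 'grip_width': 0.09375467791437066}
```

View pics/top0.png

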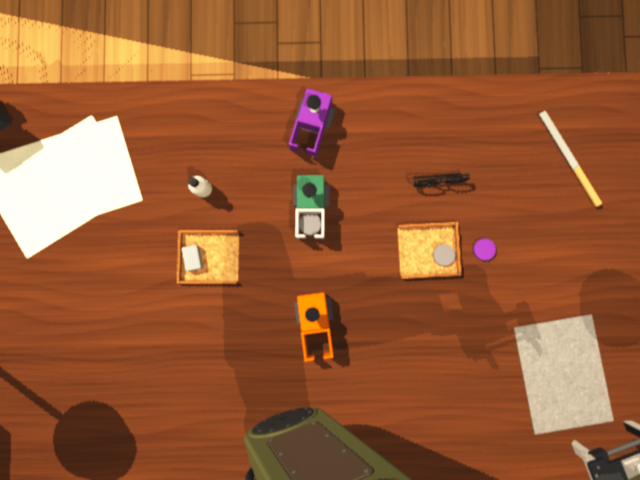

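View pics/side0.png

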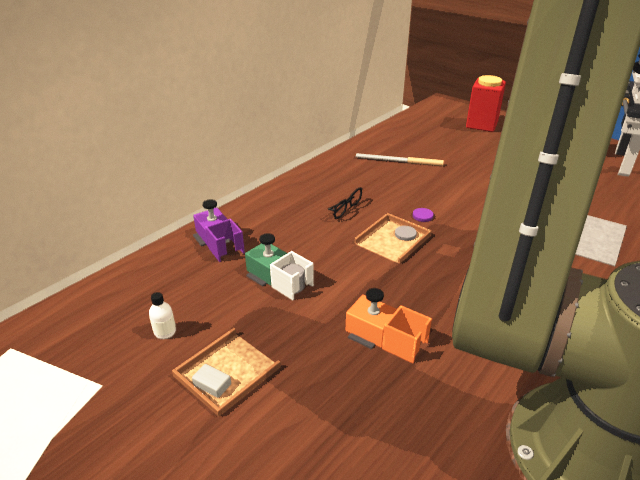

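Top view: candidate dispensers are purple (312,120), aluminium/green (310,205) and orange (315,325). The aluminium one at (310,205) is meant, with its cap at (309,190). The grey mate is at (444,255) in the right tray, and the purple disc at (485,250) is a decoy. The tin is in the left tray. Next I'll measure and confirm with a crop.

```bash
cat > m.py <<'E'
from h import *
c=cam("top"); s=cam("side")
def blob(c,mask,box,zs=None):
    u0,v0,u1,v1=box; m=np.zeros(mask.shape,np.uint8); m[v0:v1,u0:u1]=mask[v0:v1,u0:u1]
    k=max(cv2.findContours(m,cv2.RETR_EXTERNAL,cv2.CHAIN_APPROX_NONE)[0],key=cv2.contourArea)
    return k,cv2.minAreaRect(k)
def pr(n,*a): print(n,*[np.round(x,4).tolist() for x in a])
ht=c["img"];hsv=cv2.cvtColor(ht,cv2.COLOR_RGB2HSV);g=ht.max(2)
# height map of top
v,u=np.mgrid[0:480,0:640]
K=c["camera_matrix"];T=np.linalg.inv(c["world_to_cam"])
d=np.stack([(u-K[0,2])/K[0,0],-(v-K[1,2])/K[1,1],-np.ones(u.shape)],-1)
P=(d*c["range_z"][...,None])@T[:3,:3].T+T[:3,3]; Z=P[...,2]
print("bench z",np.median(Z[300:400,380:430]))
k,r=blob(c,((g<60)&(Z>.06)).astype(np.uint8),(290,172,335,215)); pr("cap px",r); cu,cv_=r[0]
pr("cap by depth",world(c,cu,cv_)); pr("cap plane .09",world(c,cu,cv_,.09))
# magazine top rim
k,r=blob(c,((Z>.045)&(Z<.07)&(hsv[...,1]<60)).astype(np.uint8),(285,195,335,245)); pr("mag rim",r,np.median(Z[k[:,0,1],k[:,0,0]]))
for q in cv2.boxPoints(r): pr(" ",world(c,*q,.058))
pr("mag c",world(c,*r[0],.058))
k,r=blob(c,(cv2.inRange(hsv,(60,80,30),(90,255,255))>0).astype(np.uint8),(285,165,335,225)); pr("green",r)
for q in cv2.boxPoints(r): pr(" ",world(c,*q,.048))
# tray
for nm,box in(("R",(390,212,470,290)),("L",(168,220,248,295))):
    m=((Z>.009)&(Z<.02)).astype(np.uint8); x0,y0,x1,y1=box
    q=np.argwhere(m[y0:y1,x0:x1])[:,::-1]+[x0,y0]; r=cv2.minAreaRect(q.astype(np.float32)); pr("tray "+nm,r)
    for q in cv2.boxPoints(r): pr("  ",world(c,*q,.015))
m=((hsv[...,1]<70)&(g>70)).astype(np.uint8)
k,r=blob(c,m,(425,235,462,275)); pr("mate",r,world(c,*r[0],.01),world(c,*r[0]))
# side view cross-check
h2=cv2.cvtColor(s["img"],cv2.COLOR_RGB2HSV); g2=s["img"].max(2)
k,r=blob(s,(g2<50).astype(np.uint8),(255,230,280,250)); pr("side cap",r,world(s,*r[0]),world(s,*r[0],.09))
k,r=blob(s,((h2[...,1]<70)&(g2>70)).astype(np.uint8),(390,222,420,245)); pr("side mate",r,world(s,*r[0]),world(s,*r[0],.01))
a=cv2.resize(ht[80:300,280:500],(600,600),interpolation=cv2.INTER_CUBIC); save("crop1.png",a)
E
python3 m.py
```

```text
bench z -0.0002156815325744521Traceback (most recent call last):
  File "m.py", line 15, in <module>
    k,r=blob(c,((g<60)&(Z>.06)).astype(np.uint8),(290,172,335,215)); pr("cap px",r); cu,cv_=r[0]
                                                                     ~~^^^^^^^^^^^^
  File "m.py", line 7, in pr
    def pr(n,*a): print(n,*[np.round(x,4).tolist() for x in a])
                            ~~~~~~~~^^^^^
    return _wrapfunc(a, 'round', decimals=decimals, out=out)
    return _wrapit(obj, method, *args, **kwds)
    conv = _array_converter(obj)
ValueError: setting an array element with a sequence. The requested array has an inhomogeneous shape after 1 dimensions. The detected shape was (3,) + inhomogeneous part.
```

```bash
sed -i 's/^def pr.*/def pr(n,*a): print(n,*[np.round(np.hstack([np.ravel(y) for y in x]) if isinstance(x,tuple) else x,4).tolist() for x in a])/' m.py; python3 m.py
```

```text
bench z -0.00023261664203289012
cap px [310.0, 190.0, 12.0, 10.0, 90.0]
cap by depth [0.6631, 0.0119, 0.0896]
cap plane .09 [0.663, 0.0119, 0.09]
mag rim [309.5, 222.0, 28.0, 27.0, 90.0] 0.0571
  [0.6292, 0.0448, 0.058]
  [0.6281, -0.0146, 0.058]
  [0.5663, -0.0136, 0.058]
  [0.5674, 0.0456, 0.058]
mag c [0.5977, 0.0156, 0.058]
green [310.0, 191.5, 31.0, 26.0, 90.0]
  [0.7026, 0.0424, 0.048]
  [0.7015, -0.0156, 0.048]
  [0.6317, -0.0144, 0.048]
  [0.6328, 0.0433, 0.048]
tray R [429.3242, 249.4838, 53.5331, 60.2248, 87.1376]
   [0.5935, -0.1841, 0.015]
   [0.5978, -0.3215, 0.015]
   [0.476, -0.3231, 0.015]
   [0.4717, -0.1867, 0.015]
tray L [207.0, 256.5, 53.0, 60.0, 90.0]
   [0.5898, 0.3208, 0.015]
   [0.5872, 0.1836, 0.015]
   [0.4666, 0.1841, 0.015]
   [0.4691, 0.3202, 0.015]
mate [444.0, 254.5, 19.0, 20.0, 90.0] [0.5227, -0.2879, 0.01] [0.5227, -0.2881, 0.0091]
side cap [267.0294, 239.1177, 9.944, 14.0671, 75.9638] [0.6586, 0.0197, 0.0897] [0.6583, 0.02, 0.09]
side mate [405.0, 232.5, 13.0, 20.0, 90.0] [0.5215, -0.2837, 0.0074] [0.5196, -0.2804, 0.01]
```

View pics/crop1.png

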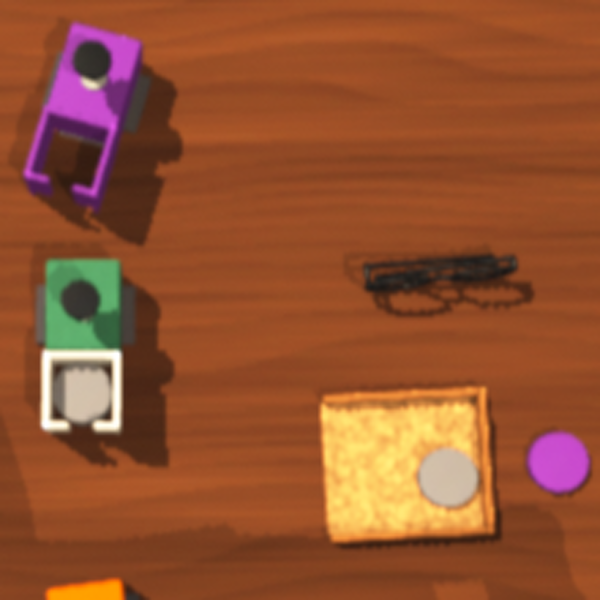

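The crop confirms it: the aluminium magazine with grey blanks is at top px (310,222), and the grey mate is in the right tray. Heights check out (cap 0.0897 m, rim 0.057 m, two views agree to about 8 mm). Moving above the cap.

>>> jog_arm(
  targets=[
    [0,[-2.5,0,4.5],-0.1],
    [0,[-5,0,9],-0.2],
    [0,[-7.5,0,13.5],-0.3],
    [0,[-10,0,18],-0.4],
    [0,[-12.5,0,22.5],-0.5],
    [0,[-15,0,27],-0.6],
    [0,[-17.5,0,31.5],-0.7],
    [0,[-20,0,36],-0.8],
    [0,[-22.5,0,40.5],-0.9],
    [0,[-25,0,45],-1.0],
  ],
)

```text
time_s: 1.3
ee_pos: [0.5147, -0.1451, 0.2246]
eef_rot: [-1.571, -0.0, -0.233]
force: [0.2, -0.9, -0.3]
grip_width: 0.0173
```

>>> jog_arm(
  targets=[
    [0,[2,0,3.6],-0.08],
    [0,[4,0,7.2],-0.16],
    [0,[6,1,10.8],-0.237],
    [0,[8,2.5,14.4],-0.237],
    [0,[9.9,4,17.9],-0.237],
    [0,[9.9,6,17.9],-0.237],
    [0,[9.9,8,17.9],-0.237],
    [0,[9.9,8.4,17.9],-0.237],
    [0,[9.9,8.4,17.9],-0.237],
  ],
)

```text
time_s: 2.2
ee_pos: [0.6517, 0.0037, 0.1402]
eef_rot: [-1.571, 0.001, -0.0]
force: [0.2, -0.4, 0.1]
grip_width: 0.0007
```

```bash
python3 - <<'E'
from h import *
s=cam("side");c=cam("top"); print(ctrl.get_obs()["ee_pos"],ctrl.get_obs()["grip_width"])
a=cv2.resize(s["img"][150:350,180:380],(400,400)); b=cv2.resize(c["img"][130:330,220:420],(400,400)); save("press0.png",np.hstack([a,b]))
E
```

```text
[0.65223032 0.00350399 0.14176679] 0.0002865216630367899
```

View pics/press0.png

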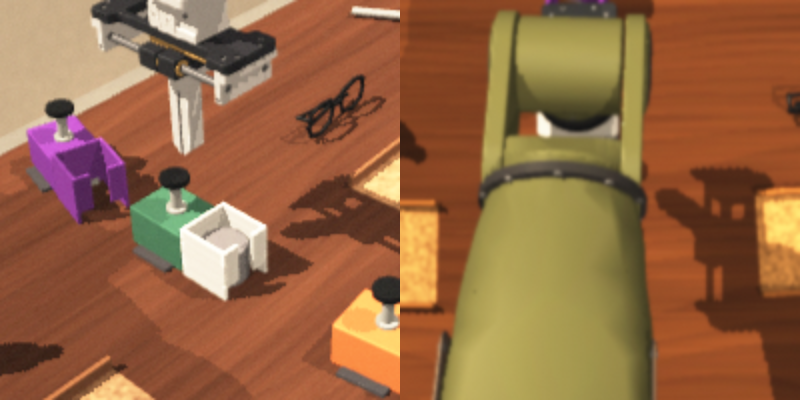

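Left half: closed fingers hang above and right of the aluminium dispenser's cap (about 1 cm off in plan, as the pose shows). I'll correct by +1.0/+1.2 cm and come down near the cap.

>>> jog_arm(
  targets=[
    [0,[0.5,0,0.6],0],
    [0,[1,0,1.2],0],
    [0,[1,1,1.2],0],
    [0,[1,2,1.2],0],
    [0,[1,2.6,1.2],0],
    [0,[1,2.6,1.2],0],
  ],
)

```text
time_s: 2.9
ee_pos: [0.6612, 0.0156, 0.1128]
eef_rot: [-1.571, 0.002, -0.0]
force: [1.1, 0.4, 0.2]
grip_width: 0.0
```

```bash
python3 - <<'E'
from h import *
s=cam("side"); o=ctrl.get_obs(); print(o["ee_pos"],o["force"], pix(s,o["ee_pos"]+[0,0,-.019]), pix(s,[0.662,.0155,.09]))
save("press1.png",cv2.resize(s["img"][170:310,200:340],(600,600)))
E
```

```text
[0.66156287 0.01561111 0.11373489] [-0.0069086   0.46289498 -0.02948037] [267.29770995 235.60637512] [267.32755519 237.42996219]
```

View pics/press1.png

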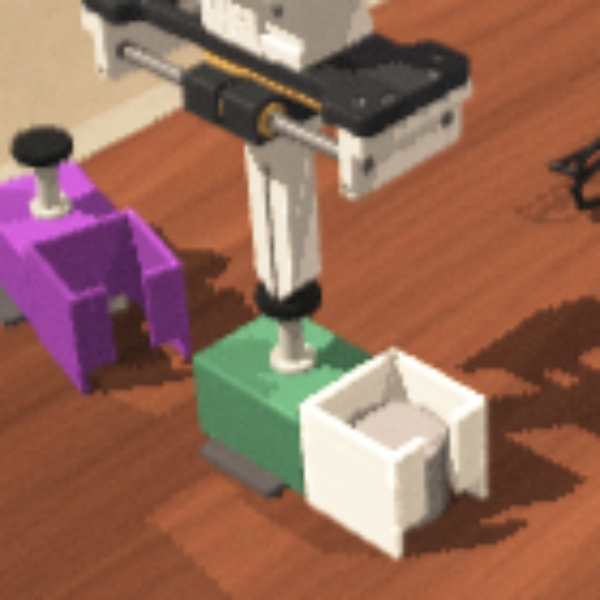

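The fingertips sit centred just over the black cap (crop 288,292). Pressing.

>>> jog_arm(
  targets=[
    [0,[0,0.4,0],0],
    [0,[0,0.8,0],0],
    [0,[0,1.2,0],0],
    [0,[0,1.6,0],0],
    [0,[0,2.0,0],0],
    [0,[0,2.4,0],0],
    [0,[0,2.8,0],0],
    [0,[0,3.2,0],0],
    [0,[0,3.5,0],0],
    [0,[0,3.5,0],0],
  ],
)

```text
time_s: 3.95
ee_pos: [0.6622, 0.0157, 0.0798]
eef_rot: [-1.571, -0.001, -0.0]
force: [-0.8, -0.0, 5.0]
grip_width: 0.0001
```

>>> jog_arm(
  targets=[
    [0,[0,0.1,0],0],
    [0,[0,0.2,0],0],
    [0,[0,0.25,0],0],
    [0,[0,0.25,0],0],
    [0,[0,0.25,0],0],
  ],
)

```text
time_s: 4.45
ee_pos: [0.6622, 0.0156, 0.0776]
eef_rot: [-1.571, -0.001, -0.0]
force: [-1.2, -0.0, 6.8]
grip_width: 0.0007
```

>>> jog_arm(
  targets=[
    [0,[0,0.1,0],0],
    [0,[0,0.15,0],0],
    [0,[0,0.15,0],0],
    [0,[0,0.15,0],0],
  ],
)

```text
time_s: 4.85
ee_pos: [0.6623, 0.0156, 0.0772]
eef_rot: [-1.571, -0.002, -0.0]
force: [-6.5, 0.0, 14.8]
grip_width: 0.0004
```

```bash
python3 - <<'E'
from h import *
s=cam("side"); o=ctrl.get_obs(); print(o["ee_pos"],o["force"])
save("press2.png",cv2.resize(s["img"][170:370,200:400],(500,500)))
E
```

```text
[0.66229445 0.01566476 0.0771664 ] [-5.90201248 -0.04410564 15.48604624]
```

View pics/press2.png

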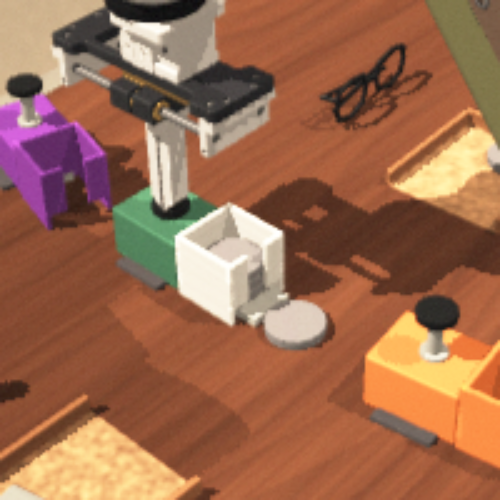

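Bottomed out at 15 N. One blank is out at crop (297,322), with the pusher tongue still behind it. Releasing.

>>> jog_arm(
  targets=[
    [0,[0,-0.5,0],0],
    [0,[0,-1,0],0],
    [0,[0,-1.5,0],0],
    [0,[0,-2,0],0],
    [0,[0,-2.5,0],0],
    [0,[0,-3,0],0],
    [0,[0,-3.5,0],0],
    [0,[0,-5,0],0],
    [0,[0,-7,0],0],
    [0,[0,-7.5,0],0],
  ],
)

```text
time_s: 5.9
ee_pos: [0.6626, 0.0158, 0.1533]
eef_rot: [-1.571, -0.003, 0.0]
force: [0.0, -1.2, 0.2]
grip_width: 0.0006
```

```bash
python3 - <<'E'
from h import *
s=cam("side"); o=ctrl.get_obs(); print(o["ee_pos"],o["force"])
h=cv2.cvtColor(s["img"],cv2.COLOR_RGB2HSV); Kk=s["camera_matrix"]
m=((h[...,1]<70)&(h[...,2]>80)).astype(np.uint8); b=np.zeros_like(m); b[285:315,300:345]=m[285:315,300:345]
ks=cv2.findContours(b,cv2.RETR_EXTERNAL,cv2.CHAIN_APPROX_NONE)[0]; k=max(ks,key=cv2.contourArea)
x,y,w,hh=cv2.boundingRect(k); print(x,y,w,hh)
pts=np.array([world(s,*p[0]) for p in k]); t=[world(s,u,v) for v in range(y,y+hh) for u in range(x,x+w) if b[v,u]]
t=np.array(t); t=t[(t[:,2]>.008)&(t[:,2]<.013)]; print("top pts",len(t),t.min(0),t.max(0),t.mean(0), cv2.minEnclosingCircle(t[:,:2].astype(np.float32)))
save("rel.png",cv2.resize(s["img"][170:370,200:400],(500,500)))
E
```

```text
[0.66249671 0.01576424 0.15294393] [-1.02223516 -0.69229794  0.82259015]
305 290 26 20
top pts 273 [ 0.5018349  -0.00528742  0.00800816] [0.55020904 0.04258246 0.01289227] [0.52545527 0.01970267 0.00954725] ((0.526069164276123, 0.0193681288510561), 0.02507328987121582)
```

View pics/rel.png

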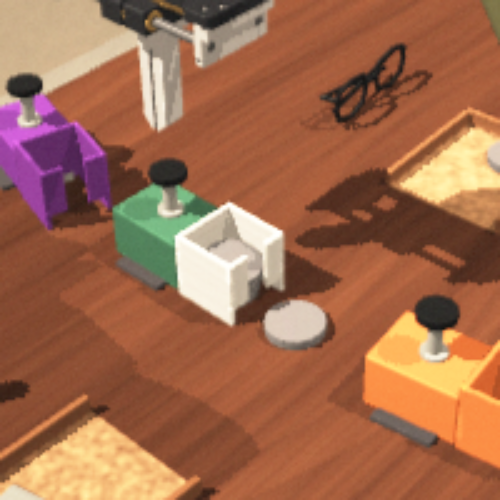

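The plunger is up and the blank lies free at (0.526, 0.018), about 70 mm in front of the magazine as expected, with the stack still in place. Moving behind it (+y side) with a 3 cm opening as a two-point cradle.

>>> jog_arm(
  targets=[
    [3,[-3,0,1.5],0],
    [3,[-6,0,3],0],
    [3,[-9,0,5],0],
    [3,[-12,0,6],0],
    [3,[-13.5,0,7],0],
    [3,[-13.5,2,7],0],
    [3,[-13.5,5,7],0],
    [3,[-13.5,8,7],0],
    [3,[-13.5,10,7],0],
    [3,[-13.5,10,7],0],
  ],
)

```text
time_s: 6.95
ee_pos: [0.525, 0.0855, 0.0476]
eef_rot: [-1.571, 0.005, -0.0]
force: [-0.0, -0.0, -0.5]
grip_width: 0.03
```

>>> jog_arm(
  targets=[
    [3,[0.1,1,0],0],
    [3,[0.1,2,0],0],
    [3,[0.1,2.5,0],0],
    [3,[0.1,2.5,0],0],
    [3,[0.1,2.5,0],0],
    [3,[0.1,2.5,0],0],
  ],
)

```text
time_s: 7.55
ee_pos: [0.5281, 0.0858, 0.0259]
eef_rot: [-1.571, -0.001, -0.0]
force: [0.6, -0.4, -0.1]
grip_width: 0.0301
```

```bash
python3 - <<'E'
from h import *
s=cam("side"); o=ctrl.get_obs(); print(o["ee_pos"],o["force"],o["grip_width"])
save("behind.png",cv2.resize(s["img"][200:360,220:380],(500,500)))
E
```

```text
[0.52808519 0.08574471 0.02587825] [-0.72771184  0.04070957  0.16542578] 0.02986643574733422
```

View pics/behind.png

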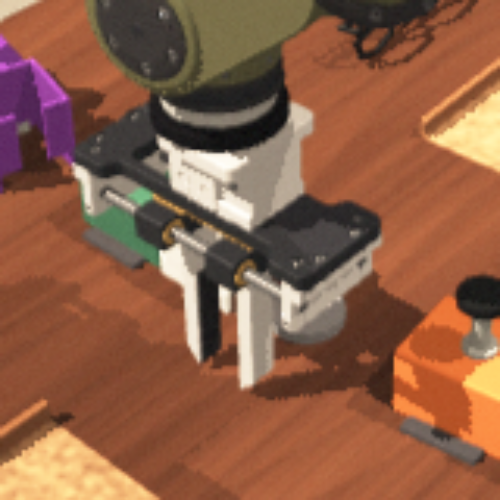

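Fingers straddle the line behind the blank (blank at crop 320,320) with the tips about 7 mm up. Lower 2 mm, then push in −y.

>>> jog_arm(
  targets=[
    [3,[0,0.2,-1],0],
    [3,[0,0.25,-2],0],
    [3,[0,0.25,-3],0],
    [3,[0,0.25,-3.8],0],
    [3,[0.05,0.25,-4.5],0],
    [3,[0.1,0.25,-5.2],0],
    [3,[0.2,0.25,-6.2],0],
    [3,[0.3,0.25,-7.2],0],
    [3,[0.3,0.25,-8.2],0],
    [3,[0.4,0.25,-9],0],
  ],
)

```text
time_s: 8.6
ee_pos: [0.5318, -0.0052, 0.0229]
eef_rot: [-1.571, 0.0, -0.0]
force: [-0.2, 1.0, -0.0]
grip_width: 0.0301
```

>>> jog_arm(
  targets=[
    [3,[0.05,0,-1],0],
    [3,[0.1,0,-2],0],
    [3,[0.15,0,-3],0],
    [3,[0.2,0,-4],0],
    [3,[0.25,0,-5],0],
    [3,[0.3,0,-6],0],
    [3,[0.35,0,-7],0],
    [3,[0.4,0,-8],0],
    [3,[0.4,0,-8.7],0],
    [3,[0.4,0,-9],0],
  ],
)

```text
time_s: 9.6
ee_pos: [0.5358, -0.095, 0.0229]
eef_rot: [-1.571, -0.0, -0.001]
force: [0.9, -0.9, -0.8]
grip_width: 0.0303
```

```bash
python3 - <<'E'
from h import *
s=cam("side");c=cam("top"); o=ctrl.get_obs(); print(o["ee_pos"],o["force"],o["grip_width"])
a=cv2.resize(s["img"][150:350,260:460],(400,400)); b=cv2.resize(c["img"][150:350,300:500],(400,400)); save("mid.png",np.hstack([a,b]))
E
```

```text
[ 0.535816   -0.09456857  0.02292255] [-0.47988384  0.33546659 -0.23608482] 0.03010895587250317
```

View pics/mid.png

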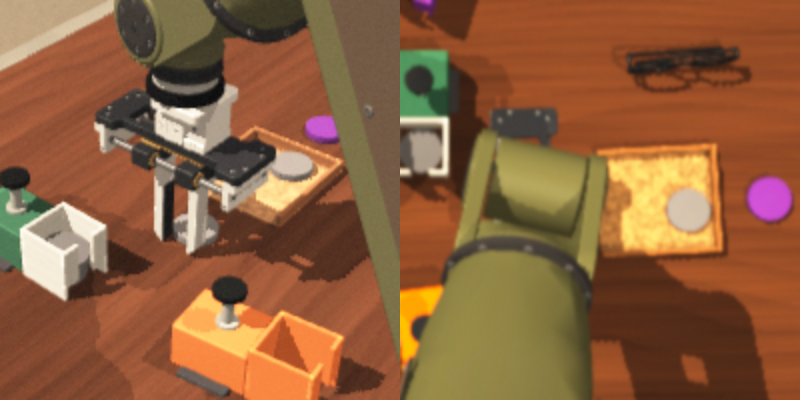

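The blank is still nested between the fingers (left crop 195,232), heading for the tray mouth. Finish the push, settling gently.

>>> jog_arm(
  targets=[
    [3,[0.05,0,-1],0],
    [3,[0.1,0,-2],0],
    [3,[0.15,0,-3],0],
    [3,[0.2,0,-4],0],
    [3,[0.25,0,-5],0],
    [3,[0.3,0,-6],0],
    [3,[0.35,0,-7],0],
    [3,[0.4,0,-8],0],
    [3,[0.4,0,-9],0],
    [3,[0.4,0,-9.7],0],
  ],
)

```text
time_s: 10.7
ee_pos: [0.5398, -0.1922, 0.0229]
eef_rot: [-1.571, 0.0, -0.0]
force: [-0.5, 0.9, 0.5]
grip_width: 0.03
```

>>> jog_arm(
  targets=[
    [3,[0,0,-0.5],0],
    [3,[0,0,-0.9],0],
    [3,[0,0,-1.1],0],
    [3,[0,0,-1.1],0],
    [3,[0,0,0],0],
    [3,[0,0,1],0],
    [3,[0,0,3],0],
    [3,[0,-2,5],0],
    [3,[0,-5,7],0],
    [3,[0,-9,8],0],
  ],
)

```text
time_s: 11.7
ee_pos: [0.5389, -0.1086, 0.1127]
eef_rot: [-1.57, 0.003, 0.002]
force: [0.9, -0.3, 0.5]
grip_width: 0.0301
```

>>> jog_arm(
  targets=[
    [3,[0,-5,3],0],
    [3,[0,-8,7],0],
    [3,[0,-8,11],0],
    [3,[0,-8,15],0],
    [3,[0,-8,18],0],
    [3,[0,-8,18],0],
  ],
)

```text
time_s: 12.3
ee_pos: [0.5391, 0.0726, 0.193]
eef_rot: [-1.57, -0.0, 0.004]
force: [0.4, -0.9, -0.2]
grip_width: 0.03
```

```bash
python3 - <<'E'
from h import *
s=cam("side");c=cam("top"); o=ctrl.get_obs(); print(o["time_s"],o["ee_pos"],o["force"])
h=cv2.cvtColor(c["img"],cv2.COLOR_RGB2HSV); m=((h[...,1]<70)&(h[...,2]>80)).astype(np.uint8); b=np.zeros_like(m); b[222:280,380:462]=m[222:280,380:462]
O=np.array([.535,-.25]);ax=np.array([.035,-1]);ax/=np.linalg.norm(ax);ay=np.array([-ax[1],ax[0]])
for k in cv2.findContours(b,cv2.RETR_EXTERNAL,cv2.CHAIN_APPROX_NONE)[0]:
    if cv2.contourArea(k)>80:
        (u,v),r=cv2.minEnclosingCircle(k); p=world(c,u,v,.01); q=p[:2]-O; print((u,v,r),p,world(c,u,v)[2],"tray frame",q@ax,q@ay)
a=cv2.resize(s["img"][190:290,260:460],(800,400)); b=cv2.resize(c["img"][180:300,290:490],(800,480)); save("end.png",np.vstack([a[:,:],b])[:600] if 0 else cv2.resize(np.vstack([cv2.resize(s["img"][150:350,230:470],(480,400)),b[:, :480]*0])[:400],(480,400)) if 0 else np.hstack([cv2.resize(s["img"][150:350,260:460],(400,400)),cv2.resize(c["img"][150:350,290:490],(400,400))]))
E
```

```text
12.4 [0.53944006 0.06960727 0.19284492] [-0.4051787  -0.65928801  0.08949568]
(443.862060546875, 254.4597625732422, 10.451445579528809) [ 0.52275624 -0.28761573  0.01      ] 0.011069518212694307 tray frame 0.037164446693953024 -0.013552017590637008
(418.1666564941406, 248.1666717529297, 10.233495712280273) [ 0.53822304 -0.22946871  0.01      ] 0.008287985289059385 tray frame -0.020405991707527 0.003939226493057495
```

View pics/end.png

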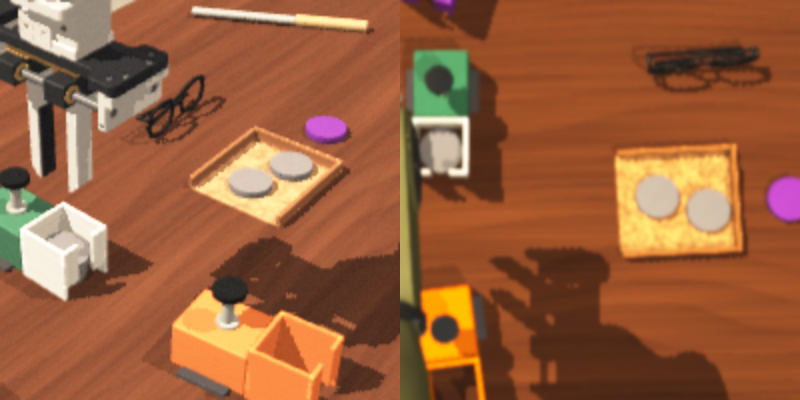

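Both blanks lie flat in the right tray: ours at (658,197) and the mate at (709,210) in the right half. The plunger is up and the stack is in the magazine. In the tray frame the blank is at (-20, 4) mm and the mate at (37, -14) mm, both within limits. Handing in.

```bash
python3 -c "
from station import ctrl
print(ctrl.hand_in())"
```

```text
the job is handed in; nothing more can be done
None
```

I pressed the aluminium dispenser's plunger once to its stop (about 15 N) and let it spring back. One blank came out. I pushed it along the bench between two fingertips into the right tray, which already held the partner blank. I handed in at about 12.4 s; no verdict is reported.

- **Placement:** in the tray's frame, the blank is at about (-20, +4) mm and the partner at about (+37, -14) mm. Both are inside the limits and measure flat on the bench.
- **Dispenser:** in the last picture the plunger is up and the remaining blanks are still in the magazine. I judged both by eye.
- **Things to leave alone:** the spectacles look unmoved in the last picture. The tin and bottle were outside that crop, so I did not check them, but the arm never went near them.
- **Arm at hand-in:** the gripper was raised and touching nothing.
- **Disagreements:** the side camera put points up to 8 mm further to +y than the top camera. My first approach also stopped about 1 cm short of the cap; I corrected that before pressing.

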